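# Fit the test gauge to the bench air coupler

## Robot

A 6-joint arm with a two-finger parallel gripper is mounted at the origin on a cart in front of the work surface, level with it; the furniture and walls round the work are solid. World frame = base frame: x ahead of the robot, y to its left, z up, the work surface at z = 0. Lengths are in mm, angles in rad, forces in N, time in s.
With the tool pointing down it reaches from about 400 to 925 mm from the base axis. Payload 12.5 kg.
Tool frame: the origin (TCP) lies at the very end of the fingers, on their centre line; the grasp point (between the pads) lies 19 mm behind it; z points along the fingers, y is the direction in which the jaws open and shut (so a half turn about z gives the same grasp; the last joint's range is limited). The gripper opens to 95 mm and grips with 3 to 60 N. Pads are 20 mm wide; open, the fingers measure 119 mm over their backs; the gripper's body (75 mm by 180 mm) begins 59 mm behind the grasp point.
Start: joints at [1.113, 0.491, 1.559, -0, 1.092, -0.106], TCP at [215.352, 586.746, 214.661] pointing down, gripper open.
Joint ranges: [-3.1, 3.1], [-0.84, 2.19], [0.05, 2.79], [-1.13, 4.28], [0.06, 2.93], [-2.69, 2.69]. Speed limits (rad/s): [2.22, 2.22, 2.79, 3.14, 3.14, 3.14].

## Interface

Orientations are given as [roll, pitch, yaw] about the fixed x, y, z axes, in that order (R = Rz(yaw) Ry(pitch) Rx(roll)).
In Python, from cell import env gives the robot as it stands.
- The arm moves only by the shell command python3 -m pendant 'ROWS'. ROWS is JSON, a list that holds one entry, the list of rows, each a list of 5 numbers: the opening, from 0 (shut) to 1 (fully open), then the shift along the tool's x, y, z in m, then the turn about the tool's z in rad. A call has exactly 8 rows; each row is the pose to reach, as a shift and turn from the pose commanded when the call began, along the tool's axes at that moment; what a row does not reach only later rows make up. A row lasts 1/10 s, in which the tool goes at most 50 mm and 8.59 degrees, less where a joint would pass 70% of its speed; a pose out of reach is approached as far as the arm can. A call with a gripper value outside its range is refused whole. The fingers move at their own pace and stop on an object; the grip force is fixed at half the most. Time passes only in rows, so rows that repeat a pose let the fingers close, or fill a call up. It gives the time, the measured TCP pose, the force and the opening at its end, in the units of the state.
- env.state(): the state, without advancing time (a new reading comes with each control period).
- env.read_camera(name): name is "side" or "top" or "wrist"; returns a dict with "image" (400x640x3 uint8, blue, green, red), "range_z" (400x640 float32, mm along the optical axis (not along the pixel's ray), 0 where there is no reading), "fx", "fy", "cx", "cy" (pixels), "rvec" (rotation vector, rad) and "tvec" (3), from world to camera coordinates, as OpenCV has them; the wrist camera has in their place "tool_from_camera" (4x4, takes a point from camera to tool coordinates, whose origin is the TCP and whose axes are the flange's). Camera axes: x right, y down, z forward; pixel columns grow to the right and rows downward; lengths in mm; the calibration is good to about 2 mm. A picture is of the moment at which its call begins: read the wrist's pose just before it.
- env.job_done(): hands the job in, once; it reports no verdict.
The state is a dict: "t": time; "joints": joint angles; "qvel": joint speeds; "tau": joint torques, N m; "eef_pos": TCP position; "tcp_rot": TCP orientation; "ft_force": force on the tool from outside, world axes, zero at the start; "moment": the same for the moment, N m; "opening": opening from 0.0 (shut) to 1.0 (fully open).
Only numpy, scipy, OpenCV 4.12 (cv2) and the standard library are available. Lean on these libraries where they do the work, as an engineer would, in place of code of your own. Each camera call takes 0.05 s, during which the arm holds its last target. There are 200 camera calls.

## Task

Fit the round pressure gauge to the air coupler that leans towards you on the blue outlet. First pull the coupler's steel sleeve fully back towards the blue block and let go of it, so that it stays back by itself; then take the gauge out of its wooden holder and push its plug into the coupler until the sleeve springs all the way forward and locks it. Let go and leave the gauge locked in the coupler; leave the other things on the table where they are.

Things in the scene. Friction and masses are not known exactly. Their poses are not given: they have to be found in the camera images.
- air_outlet: Fixed blue air outlet: base plate 120 x 100 mm, column, leaning blue head block (62 mm square, 50 mm thick) that carries the coupler, highest point 0.18 m. Origin: centre of the base's underside. Its -x axis points to the side to which the coupler leans.
- coupler: Coupler on the outlet. Origin: centre of its open mouth, 170 mm above the table. z = its axis, out of the mouth, leaning 30 degrees from vertical; y is level. Brass barrel 34 mm in diameter; the mouth funnels from 30 mm to the 20.8 mm bore over 6 mm. The barrel runs 58 mm back from the mouth, then comes a 42 mm wide nut and, 70 mm back, the blue block.
- sleeve (a joint): How far the sleeve is pulled back along the axis, from the mouth towards the blue block, m. 0 = forward, 0.012 = end stop; spring 7 to 11 N. Pulled beyond 0.0095 with no plug in, it is caught and stays at about 0.007 when let go. While it is forward a plug stops 21 mm down the bore. A plug pushed home (3 to 15 N) frees it: it springs to 0 and locks the plug.
- sleeve_grip (a point): Point on the axis inside the steel sleeve, moving with it; axes as the coupler's; sleeve forward, it is 15 mm back from the mouth. The ribbed sleeve, 44 mm in diameter, runs from 13 mm ahead of it (mouth side) to 18 mm behind; then its collar, 54 mm in diameter, 7 mm thick: push on its front face or grip the sleeve, tool in line with the axis, fingers on any two opposite sides.
- gauge_grip (a point): Loose pressure gauge, 0.22 kg: centre of its black rubber drum (48 mm in diameter, 34 mm high; grip here). z runs up its axis, from plug to dial (dial 17 mm above this point). Under the drum a brass hexagon, 36 mm wide, 14 mm high; its under face (shoulder) is 31 mm below this point. Any turn about z will do. At the start it stands upright in the holder.
- gauge_tip (a point): Lower end of the gauge's steel plug, 69 mm below gauge_grip on the gauge's axis; same axes. Plug 18.4 mm in diameter, 38 mm long from shoulder to tip, groove 9 to 19 mm from the tip. Locked, the tip is 36 to 38 mm down the bore, the shoulder 0 to 2 mm off the mouth.
- holder_hole (a point): Mouth of the hole (26 mm in diameter, 43 mm deep) in the gauge's fixed light wooden holder, a block 70 x 70 x 48 mm; the point is at the top face, 48 mm above the table. The gauge stands in it with its shoulder on the top face.
- house: Bystander: loose oiled wooden toy house, 58 x 56 x 125 mm. Origin at the centre of its underside.
- block: Bystander: loose cork and wood sanding block, 39 x 65 x 28 mm. Origin at the centre of its underside.
- tower: Bystander: loose light wooden toy round tower, 51 mm in diameter, 99 mm high. Origin at the centre of its underside.
- mug: Bystander: spotted mug, 92 x 127 x 93 mm. Origin at the centre of its underside.

How it is judged (in metres and radians):
On the way, in this order (a step that is already met when the one before it is completed fails the run):
1. the sleeve has been pulled back and stays back by itself, let go by the fingers, while the gauge is not in the coupler (value of joint sleeve above 0.004 m and contact force between the fingers and sleeve below 0.05 N and distance between gauge_tip and coupler above 0.05 m), for 0.2 s.
2. the gauge's plug is in the bore by 8 mm or more, the sleeve still back (value of joint sleeve above 0.004 m and z of gauge_tip in the frame of coupler below -0.008 m and distance between gauge_tip and coupler below 0.045 m).
At the end, for the whole second after the job is handed in: The gauge's plug is locked in the coupler: its tip at least 34 mm down the bore, the gauge in line with the coupler within 11 degrees, the sleeve sprung forward to within 2 mm of its end (z of gauge_tip in the frame of coupler below -0.034 m and distance between gauge_tip and coupler below 0.042 m and angle between the z axis of gauge_tip and the z axis of coupler, either way round below 0.2 rad and value of joint sleeve below 0.002 m); the robot touches nothing.
It fails at once if a bystander (house, sanding block, tower or mug) is moved by more than 30 mm (distance of any of house, block, tower, mug from where it was at the start of the episode above 0.03 m).
It also fails if it takes over 58 s, if anything falls off the work surface, if the arm or the gripper's body presses on something with over 40 N, if the wrist force passes 120 N, or if a joint passes its speed limit or range.

## Working session

There is one attempt and no reset: what is moved stays moved. The work goes in short steps, Python scripts to look and compute and a shell command to move; the robot and the scene stay as the last step left them, time stands still between calls to the robot, and variables do not carry over. Pictures are saved under pics/ and viewed, about 8 in all and at most 12, crops included, and the job is handed in when it is done.

```bash
ls -la; python3 -m pendant --help 2>&1 | head -40; mkdir -p pics; cat > h.py <<'E'
import numpy as np, cv2
from cell import env
from scipy.spatial.transform import Rotation as R
def cam(n):
    s=env.state(); c=env.read_camera(n)
    K=np.array([[c["fx"],0,c["cx"]],[0,c["fy"],c["cy"]],[0,0,1]])
    if n=="wrist":
        T=np.eye(4); T[:3,:3]=R.from_euler("xyz",s["tcp_rot"]).as_matrix(); T[:3,3]=s["eef_pos"]
        M=T@np.array(c["tool_from_camera"])
    else:
        W=np.eye(4); W[:3,:3]=cv2.Rodrigues(np.array(c["rvec"],float))[0]; W[:3,3]=np.ravel(c["tvec"]); M=np.linalg.inv(W)
    v,u=np.mgrid[:400,:640]; d=c["range_z"]
    P=np.stack([(u-K[0,2])/K[0,0]*d,(v-K[1,2])/K[1,1]*d,d],-1)@M[:3,:3].T+M[:3,3]
    P[d<=0]=np.nan
    return c["image"],P,K,M
E
python3 - <<'E'
from h import *
print(env.state())
for n in("top","side"):
    im,P,K,M=cam(n); cv2.imwrite(f"pics/{n}0.png",im); np.savez(f"{n}0.npz",im=im,P=P,K=K,M=M); print(n,M[:3,3].round(),M[:3,2].round(2),np.isfinite(P[...,0]).mean())
cv2.imwrite("pics/both0.png",np.vstack([cv2.imread("pics/top0.png")[:,:],cv2.imread("pics/side0.png")])[:,:])
E
```

```text
total 12
drwxr-xr-x  3 agent agent 4096 Dec  4 14:43 .
drwxr-xr-x 23 root  root  4096 Dec  4 14:43 ..
drwxr-xr-x  2 agent agent 4096 Dec  4 14:43 pics
invalid input: not JSON, or not a number
{'t': 0.0, 'joints': array([ 1.11340054e+00,  4.91560749e-01,  1.55949318e+00, -3.59017466e-05,
        1.09168802e+00, -1.05598893e-01]), 'qvel': array([-0.00116094,  0.00083092,  0.00082381,  0.00203581, -0.00054801,
       -0.00204312]), 'tau': array([ 6.30582035e-04, -6.12644148e+01, -2.58204818e+01,  6.92835893e-02,
        4.79797251e-02, -7.08660923e-05]), 'eef_pos': array([215.23495681, 586.48928399, 214.04594975]), 'tcp_rot': array([-3.14044640e+00, -8.94763496e-05,  2.78981228e+00]), 'ft_force': array([ 0.03847685, -0.1142827 ,  0.11636142]), 'moment': array([ 0.00773047,  0.04437644, -0.04249417]), 'opening': 0.9979933306708032}
top [ 512.   79. 1341.] [ 0.09 -0.01 -1.  ] 0.9959765625
side [  333. -1262.   766.] [ 0.19  0.89 -0.42] 0.99596484375
```

View pics/top0.png

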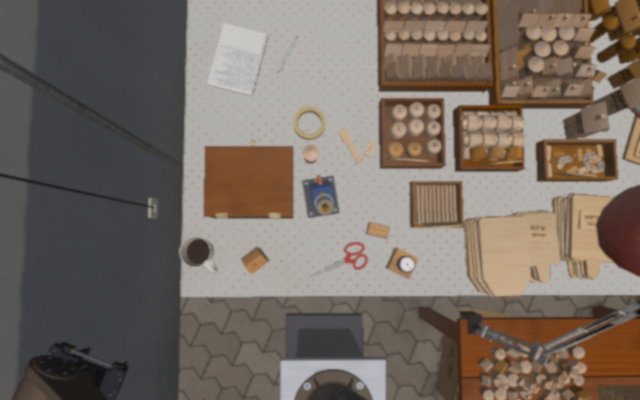

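View pics/side0.png

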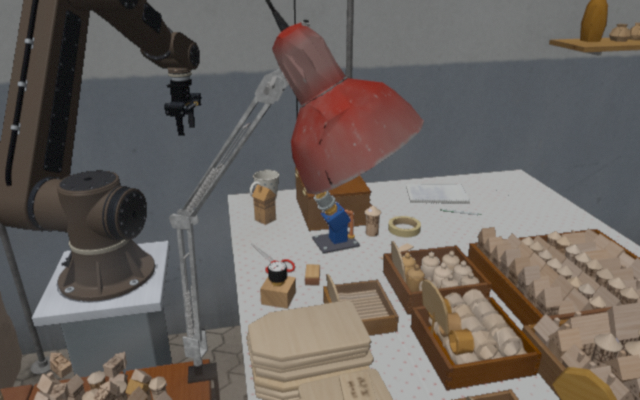

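```bash
python3 - <<'E'
from h import *
for n in("top","side"):
    d=np.load(n+"0.npz"); im,P=d["im"],d["P"]
    # coupler
    x,y,z=np.moveaxis(P,-1,0)
    hsv=cv2.cvtColor(im,cv2.COLOR_BGR2HSV)
    if n=="top":
        print("centers", P[198,322],P[207,324],P[264,405],P[153,310])
        o=P[198,322]
    near=(np.hypot(x-o[0],y-o[1])<110)
    blue=near&(hsv[...,0]>95)&(hsv[...,0]<130)&(hsv[...,1]>90)
    pl=near&(z>4)&(z<30)
    pts=P[pl&(hsv[...,0]>95)&(hsv[...,0]<135)]
    print(n,"plate n",len(pts),np.median(pts[:,2]),cv2.minAreaRect(pts[:,:2].astype(np.float32)))
    for lo,hi in((100,125),(125,140),(140,155),(155,165),(165,190)):
        q=P[near&(z>lo)&(z<hi)]
        if len(q): print(lo,hi,len(q),q.mean(0).round(1),q.min(0).round(1),q.max(0).round(1))
    g=P[264,405] if n=="top" else g
    near=(np.hypot(x-g[0],y-g[1])<70)
    for lo,hi in((35,55),(60,85),(85,110)):
        q=P[near&(z>lo)&(z<hi)]
        if len(q): print("G",lo,hi,len(q),q.mean(0).round(1),q.min(0).round(1),q.max(0).round(1),cv2.minAreaRect(q[:,:2].astype(np.float32)))
im=cv2.resize(np.load("top0.npz")["im"][170:280,240:430],None,fx=4,fy=4,interpolation=cv2.INTER_CUBIC); cv2.imwrite("pics/crop_top.png",im)
E
```

```text
centers [625.95202536  37.49841532 167.07804094] [602.97334793  31.16130386 143.072766  ] [ 441.59315689 -203.10658794   97.45563345] [766.58951816  69.65705617  91.7922787 ]
top plate n 115 10.34895791181998 ((648.8815307617188, 35.84553909301758), (107.6700439453125, 85.74490356445312), 7.3244218826293945)
100 125 480 [645.6  79.4 118.2] [579.1   3.3 100.1] [699.3 147.  125. ]
125 140 161 [630.3 116.8 127.2] [581.6   5.3 125. ] [693.  146.8 139.8]
140 155 104 [622.   32.9 148.5] [582.7   5.8 140.3] [641.7  56.4 154.7]
155 165 104 [602.8  29.6 160.2] [582.4   7.1 155. ] [638.2  51.3 165. ]
165 190 114 [611.6  30.4 172. ] [584.7   7.4 165.1] [626.   51.3 183.1]
G 35 55 324 [ 443.3 -202.    47. ] [ 397.1 -254.    36. ] [ 486.5 -163.9   54.2] ((441.4682922363281, -209.20486450195312), (70.11363220214844, 70.03292846679688), 62.972190856933594)
G 60 85 24 [ 444.2 -191.3   74.6] [ 420.  -201.6   64. ] [ 463.8 -185.2   84.9] ((442.3414306640625, -192.75778198242188), (15.202741622924805, 43.8787727355957), 86.7343521118164)
G 85 110 225 [ 441.9 -208.4   95.9] [ 418.5 -234.4   85.3] [ 464.
[... 458 characters left out ...]
 39.6 155. ]
155 165 93 [603.5  21.5 160.2] [581.3   4.6 155.1] [633.1  45.4 165. ]
165 190 44 [612.6  17.4 170.5] [598.2   5.1 165.4] [625.1  37.4 179.2]
G 35 55 458 [ 439.9 -226.4   45.9] [ 394.8 -261.3   35. ] [ 487.7 -178.9   54.9] ((440.24359130859375, -212.59805297851562), (77.53276062011719, 72.41439819335938), 64.63761901855469)
G 60 85 143 [ 439.4 -228.1   74. ] [ 417.7 -238.2   61.2] [ 464.5 -210.5   84.7] ((439.9771728515625, -225.0623321533203), (24.67778778076172, 46.85761260986328), 84.28126525878906)
G 85 110 222 [ 440.3 -217.4   94.4] [ 418.1 -237.    85.2] [ 463.5 -188.4  100.1] ((441.2100524902344, -211.54486083984375), (49.46263122558594, 44.20062255859375), 82.2236328125)
```

View pics/crop_top.png

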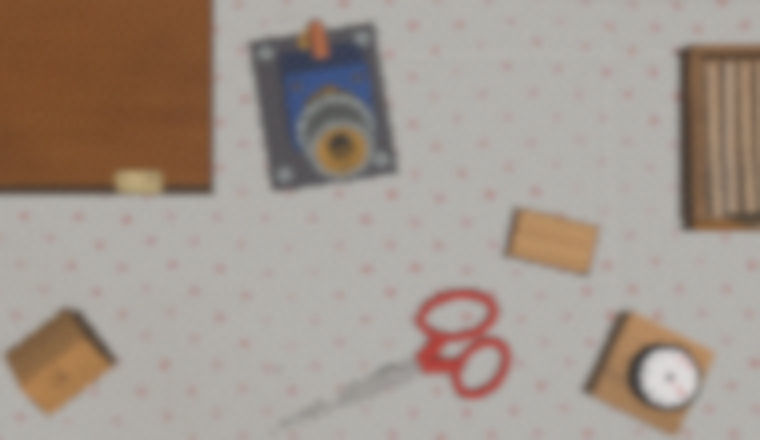

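```bash
cat >> h.py <<'E'
def go(p):
    s=env.state(); M=R.from_euler("xyz",s["tcp_rot"]).as_matrix()
    print("t",round(s["t"],2),"tcp",s["eef_pos"].round(1),"rot",s["tcp_rot"].round(3),"| shift mm",((np.array(p)-s["eef_pos"])@M).round(1))
def ray(K,M,u,v,z):
    d=M[:3,:3]@np.linalg.inv(K)@[u,v,1]; o=M[:3,3]; return o+d*(z-o[2])/d[2]
E
python3 - <<'E'
from h import *
d=np.load("top0.npz"); print(ray(d["K"],d["M"],325.75,207,170), ray(d["K"],d["M"],240+667/4,170+376/4,96))
print(env.read_camera("wrist")["tool_from_camera"].round(3))
go([590,25,330])
E
```

```text
[600.92963338  27.44904738 170.        ] [ 441.49370792 -208.49521244   96.        ]
[[ 0.00000e+00 -9.57000e-01 -2.90000e-01  8.03540e+01]
 [ 1.00000e+00 -0.00000e+00  1.00000e-03 -9.40000e-02]
 [-1.00000e-03 -2.90000e-01  9.57000e-01 -1.69554e+02]
 [ 0.00000e+00  0.00000e+00  0.00000e+00  1.00000e+00]]
t 0.15 tcp [215.3 586.6 214.2] rot [-3.141 -0.     2.79 ] | shift mm [-545.3 -398.2 -115.5]
```

```bash
python3 -m pendant '[[[1,-0.030,-0.020,-0.030,-0.06],[1,-0.065,-0.048,-0.050,-0.12],[1,-0.105,-0.076,-0.06,-0.18],[1,-0.14,-0.104,-0.07,-0.24],[1,-0.18,-0.132,-0.08,-0.30],[1,-0.22,-0.16,-0.09,-0.37],[1,-0.26,-0.19,-0.10,-0.43],[1,-0.30,-0.22,-0.115,-0.49]]]'; python3 -c "
from h import *
go([590,25,330])"
```

```text
t: 0.95
eef_pos: [420.0, 277.5, 328.8]
tcp_rot: [-3.141, -0.001, -3.001]
ft_force: [1.1, -0.2, -0.3]
opening: 1.001
t 0.95 tcp [420.  277.5 328.8] rot [-3.141e+00 -1.000e-03 -3.001e+00] | shift mm [-132.9 -273.8   -1.3]
```

```bash
python3 -m pendant '[[[1,-0.020,-0.042,0,0],[1,-0.04,-0.084,0,0],[1,-0.06,-0.126,0,0],[1,-0.08,-0.168,0,0],[1,-0.10,-0.21,0,0],[1,-0.12,-0.25,0,0],[1,-0.133,-0.274,0,0],[1,-0.133,-0.274,0,0]]]'; python3 - <<'E'
from h import *
im,P,K,M=cam("wrist"); np.savez("w1.npz",im=im,P=P,K=K,M=M); cv2.imwrite("pics/w1.png",im)
go([590,25,330])
x,y,z=np.moveaxis(P,-1,0)
near=(np.hypot(x-601,y-27)<75)
for lo,hi in((140,155),(155,165),(165,190)):
    q=P[near&(z>lo)&(z<hi)]
    if len(q): print(lo,hi,len(q),q.mean(0).round(1),q.min(0).round(1),q.max(0).round(1))
E
```

```text
t: 1.75
eef_pos: [590.3, 23.5, 327.7]
tcp_rot: [-3.141, -0.001, -3.007]
ft_force: [0.2, 0.5, -0.5]
opening: 0.999
t 1.8 tcp [589.4  25.1 327.9] rot [ 3.141e+00 -1.000e-03 -3.006e+00] | shift mm [-0.6 -0.2 -2.1]
140 155 634 [623.4  31.6 148.2] [598.8   4.7 140. ] [645.   57.5 154.9]
155 165 587 [598.3  27.4 160.8] [584.    6.1 155.1] [640.8  51.4 164.9]
165 190 761 [612.2  29.7 171.9] [590.    6.3 165. ] [630.1  51.  179.6]
```

View pics/w1.png

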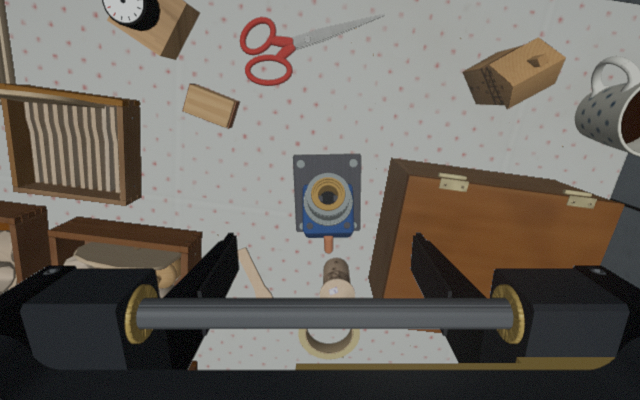

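```bash
python3 - <<'E'
from h import *
d=np.load("w1.npz"); im,P,K,M=d["im"],d["P"],d["K"],d["M"]
hsv=cv2.cvtColor(im,cv2.COLOR_BGR2HSV); H,S,V=cv2.split(hsv)
roi=np.zeros((400,640),bool); roi[160:240,295:365]=1
br=((H>10)&(H<30)&(S>90)&roi).astype(np.uint8)
cs,_=cv2.findContours(br,cv2.RETR_EXTERNAL,cv2.CHAIN_APPROX_NONE); c=max(cs,key=cv2.contourArea)
e=cv2.fitEllipse(cv2.convexHull(c)); print("ellipse",e, "mouth",ray(K,M,*e[0],170))
c0=ray(K,M,*e[0],170)
x,y,z=np.moveaxis(P,-1,0)
# head block front face / plate
pl=(z>4)&(z<20)&(np.hypot(x-645,y-32)<90)&(V<130)
r=cv2.minAreaRect(P[pl][:,:2].astype(np.float32)); print("plate",pl.sum(),r)
# sleeve tip ring normal: points around rim z>150 within cylinder front
a=np.radians(8); L=np.array([-np.cos(a),-np.sin(a),0])*.5+np.array([0,0,.866])
Q=P[np.isfinite(x)&(np.linalg.norm(P-c0,axis=-1)<40)]
ax=(Q-c0)@L; rad=np.linalg.norm((Q-c0)-ax[:,None]*L,axis=1)
rim=Q[(rad>15)&(rad<21.5)&(ax>-8)]; cc=rim.mean(0); n=np.linalg.svd(rim-cc)[2][2]; n*=np.sign(n[2])
print(len(rim),"rim centre",cc,"normal",n,"tilt",np.degrees(np.arccos(n[2])),"az",np.degrees(np.arctan2(n[1],n[0])))
for nm,q in(("block",P[(H>100)&(H<125)&(S>120)&roi]),): print(nm,q.mean(0))
E
```

```text
ellipse ((327.6126403808594, 193.6293487548828), (32.6182746887207, 33.37050247192383), 92.64347076416016) mouth [602.97882096  28.03845182 170.        ]
plate 2387 ((645.7031860351562, 53.69273376464844), (119.0591049194336, 137.06317138671875), 8.582874298095703)
738 rim centre [604.73254022  28.28984275 169.01636856] normal [-0.47203591 -0.07227687  0.87861149] tilt 28.524680409029557 az -171.29463656982287
block [nan nan nan]
```

```bash
python3 -c "
from h import *
go([610.4,29.1,144])"
```

```text
t 1.8 tcp [589.4  25.1 327.9] rot [ 3.141e+00 -1.000e-03 -3.006e+00] | shift mm [-21.6   1.1 183.9]
```

```bash
python3 -m pendant '[[[1,-0.010,0.001,0.045,0],[1,-0.0215,0.001,0.09,0],[1,-0.0215,0.001,0.13,0],[1,-0.0215,0.001,0.16,0],[1,-0.0215,0.001,0.175,0],[1,-0.0215,0.001,0.184,0],[1,-0.0215,0.001,0.184,0],[1,-0.0215,0.001,0.184,0]]]'; python3 - <<'E'
from h import *
go([610.4,29.1,144])
im,P,K,M=cam("wrist"); cv2.imwrite("pics/w2.png",im)
E
```

```text
t: 2.6
eef_pos: [610.4, 30.8, 145.7]
tcp_rot: [-3.141, 0.001, -3.003]
ft_force: [0.2, 0.5, -0.3]
opening: 1.002
t 2.6 tcp [610.4  30.8 145.7] rot [-3.141e+00  1.000e-03 -3.003e+00] | shift mm [ 0.2 -1.6  1.7]
```

View pics/w2.png

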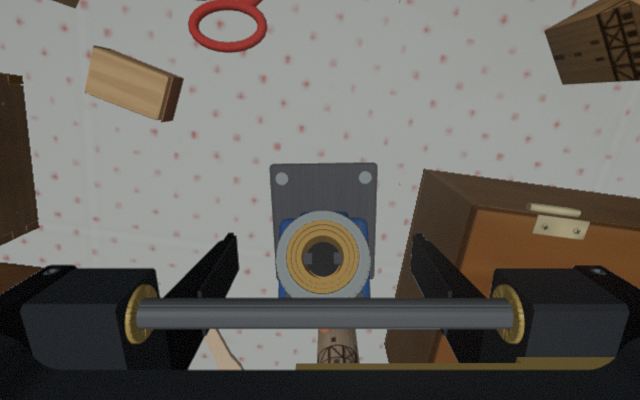

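```bash
python3 -m pendant '[[[0.3,0,-0.001,0.001,0],[0.3,0,-0.001,0.001,0],[0.3,0,-0.001,0.001,0],[0.3,0,-0.001,0.001,0],[0.3,0,-0.001,0.001,0],[0.3,0,-0.001,0.001,0],[0.3,0,-0.001,0.001,0],[0.3,0,-0.001,0.001,0]]]'; python3 -c "
from h import *
go([610.4,29.1,144])"
```

```text
t: 3.45
eef_pos: [610.1, 29.7, 143.8]
tcp_rot: [3.141, -0.0, -3.003]
ft_force: [-1.3, 3.7, 2.0]
opening: 0.462
t 3.45 tcp [610.1  29.7 143.8] rot [ 3.141 -0.    -3.003] | shift mm [-0.2 -0.6 -0.2]
```

```bash
python3 -m pendant '[[[0.3,-0.001,0,0.0017,0],[0.3,-0.002,0,0.0035,0],[0.3,-0.003,0,0.0052,0],[0.3,-0.004,0,0.007,0],[0.3,-0.005,0,0.0087,0],[0.3,-0.006,0,0.0104,0],[0.3,-0.0065,0,0.0113,0],[0.3,-0.0065,0,0.0113,0]]]'; python3 -c "
from h import *
go([610.1,29.7,143.8])"
```

```text
t: 4.25
eef_pos: [616.1, 30.6, 133.3]
tcp_rot: [3.141, -0.001, -3.003]
ft_force: [-7.6, 3.4, 12.9]
opening: 0.465
t 4.25 tcp [616.1  30.6 133.3] rot [ 3.141e+00 -1.000e-03 -3.003e+00] | shift mm [  6.   -0.1 -10.5]
```

```bash
python3 -m pendant '[[[0.3,-0.0005,0,0.0009,0],[0.3,-0.001,0,0.0017,0],[0.3,-0.001,0,0.0017,0],[1,-0.001,0,0.0017,0],[1,-0.001,0,0.0017,0],[1,-0.001,0,0.0017,0],[1,-0.001,0,0.0017,0],[1,-0.001,0,0.0017,0]]]'; python3 -c "
from h import *
go([616.1,29.7,330])"
```

```text
t: 5.05
eef_pos: [617.8, 30.4, 130.4]
tcp_rot: [3.141, -0.0, -3.003]
ft_force: [-0.1, 0.5, -0.3]
opening: 0.828
t 5.05 tcp [617.8  30.4 130.4] rot [ 3.141 -0.    -3.003] | shift mm [   1.8   -0.4 -199.6]
```

Now rise straight up and look at whether the sleeve stayed back.

```bash
python3 -m pendant '[[[1,0,0,-0.005,0],[1,0,0,-0.03,0],[1,0.005,0,-0.075,0],[1,0.01,0,-0.12,0],[1,0.02,0,-0.16,0],[1,0.027,0,-0.19,0],[1,0.027,0,-0.197,0],[1,0.027,0,-0.197,0]]]'; python3 - <<'E'
from h import *
go([589.4,25.1,327.9])
im,P,K,M=cam("wrist"); np.savez("w3.npz",im=im,P=P,K=K,M=M)
a=np.load("w1.npz")["im"]
c=lambda i:cv2.resize(i[145:250,285:375],None,fx=4,fy=4,interpolation=cv2.INTER_CUBIC)
cv2.imwrite("pics/cmp.png",np.hstack([c(a),c(im)]))
L=np.array([-.495,-.07,.866]); c0=np.array([603,28,170])
for n in("w1","w3"):
    P=np.load(n+".npz")["P"]; Q=P[np.isfinite(P[...,0])&(np.linalg.norm(P-c0,axis=-1)<50)]
    ax=(Q-c0)@L; rad=np.linalg.norm((Q-c0)-ax[:,None]*L,axis=1)
    s=ax[(rad>18.5)&(rad<21)]; print(n,"sleeve front axial, mm",np.percentile(s,[50,75,90,95]).round(1), "barrel",np.percentile(ax[(rad<16.5)&(rad>14.5)],[50,90]).round(1))
    s=ax[(rad>23.5)&(rad<26)&(ax>-45)]; print("collar",np.percentile(s,[50,75,90,95]).round(1))
E
```

```text
t: 5.85
eef_pos: [591.1, 26.7, 328.7]
tcp_rot: [-3.141, 0.002, -3.003]
ft_force: [-0.2, 1.1, 0.1]
opening: 1.0
t 5.85 tcp [591.1  26.7 328.7] rot [-3.141e+00  2.000e-03 -3.003e+00] | shift mm [ 1.9 -1.3  0.8]
w1 sleeve front axial, mm [-2.  -1.4 -1.1 -0.8] barrel [-0.7  0.8]
collar [-33.1 -32.5 -32.  -31.7]
w3 sleeve front axial, mm [-9.  -8.4 -8.  -7.6] barrel [-1.2  0.7]
collar [-40.  -39.7 -39.3 -39.1]
```

View pics/cmp.png

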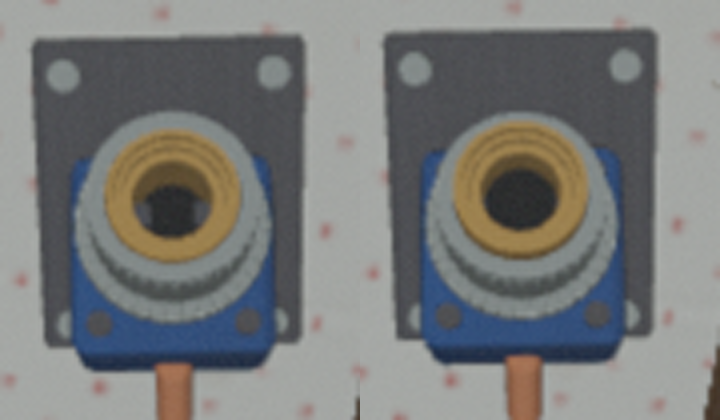

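```bash
python3 -c "
from h import *
go([441,-209,240])"
```

```text
t 5.9 tcp [590.9  26.7 327.1] rot [ 3.141 -0.    -3.003] | shift mm [ 180.9 -212.8   87.2]
```

```bash
python3 -m pendant '[[[1,0.023,-0.028,0.005,0],[1,0.051,-0.061,0.02,0],[1,0.081,-0.095,0.035,0],[1,0.109,-0.128,0.05,0],[1,0.137,-0.161,0.065,0],[1,0.163,-0.192,0.08,0],[1,0.181,-0.213,0.087,0],[1,0.181,-0.213,0.087,0]]]'; python3 - <<'E'
from h import *
im,P,K,M=cam("wrist"); cv2.imwrite("pics/w4.png",im)
x,y,z=np.moveaxis(P,-1,0)
dial=(z>88)&(z<104)&(np.hypot(x-441,y+209)<45)
q=P[dial]; print(len(q),q.mean(0),cv2.minEnclosingCircle(q[:,:2].astype(np.float32)))
gray=cv2.cvtColor(im,cv2.COLOR_BGR2GRAY)
w=(dial&(gray>120)).astype(np.uint8); cs,_=cv2.findContours(w,0,1); e=cv2.fitEllipse(cv2.convexHull(max(cs,key=cv2.contourArea))); print(e,ray(K,M,*e[0],96))
h=(z>40)&(z<54)&(np.hypot(x-441,y+209)<60); print("holder",cv2.minAreaRect(P[h][:,:2].astype(np.float32)))
c=ray(K,M,*e[0],96); go([c[0],c[1],60])
E
```

```text
t: 6.7
eef_pos: [439.0, -211.0, 238.1]
tcp_rot: [3.139, -0.004, -3.007]
ft_force: [-0.2, 0.8, 0.1]
opening: 0.999
1887 [ 441.90545834 -210.38996943   95.73815836] ((443.06463623046875, -210.1474151611328), 23.85595703125)
((324.478271484375, 189.83119201660156), (41.7467041015625, 42.892086029052734), 92.3433609008789) [ 443.47193132 -210.32817485   96.        ]
holder ((443.6144104003906, -210.0797576904297), (70.2220458984375, 70.38832092285156), 63.30634689331055)
t 6.75 tcp [ 440.  -210.   238.9] rot [ 3.139e+00 -3.000e-03 -3.006e+00] | shift mm [ -3.8  -1.2 178.9]
```

```bash
python3 -m pendant '[[[1,-0.0035,0,0.03,0],[1,-0.0035,0,0.075,0],[1,-0.0035,0,0.115,0],[1,-0.0035,0,0.15,0],[1,-0.0035,0,0.17,0],[1,-0.0035,0,0.179,0],[1,-0.0035,0,0.179,0],[0.3,-0.0035,0,0.179,0]]]';  python3 -m pendant '[[[0.3,0,0,0,0],[0.3,0,0,0,0],[0.3,0,0,0,0],[0.3,0,0,0,0],[0.3,0,0,0,0],[0.3,0,0,0,0],[0.3,0,0,-0.004,0],[0.3,0,0,-0.010,0]]]'; python3 -c "
from h import *
go([443.3,-210.2,60])"
```

```text
t: 7.55
eef_pos: [445.1, -208.6, 62.3]
tcp_rot: [-3.141, 0.001, -3.003]
ft_force: [-0.6, -0.2, 0.6]
opening: 0.962
t: 8.35
eef_pos: [444.3, -208.7, 71.7]
tcp_rot: [3.141, -0.001, -3.003]
ft_force: [-0.2, -0.4, -1.1]
opening: 0.502
t 8.35 tcp [ 444.3 -208.7   71.7] rot [ 3.141e+00 -1.000e-03 -3.003e+00] | shift mm [ 1.2 -1.4 11.7]
```

```bash
python3 -m pendant '[[[0.3,0,0,-0.012,0],[0.3,0,0,-0.022,0],[0.3,0.004,0,-0.022,0],[0.3,0.010,0,-0.0222,0],[0.3,0.015,0,-0.0223,0],[0.3,0.0204,0,-0.0223,0],[0.3,0.0204,0,-0.0223,0],[0.3,0.0204,0,-0.0223,0]]]'; python3 - <<'E'
from h import *
go([443.3,-210.2,60])
for n in ("side",):
    im,P,K,M=cam(n); cv2.imwrite("pics/s5.png",cv2.resize(im[210:320,220:350],None,fx=5,fy=5,interpolation=cv2.INTER_CUBIC))
E
```

```text
t: 9.15
eef_pos: [424.8, -212.1, 94.3]
tcp_rot: [-3.14, 0.002, -3.004]
ft_force: [4.1, -0.9, 1.9]
opening: 0.5
t 9.15 tcp [ 424.8 -212.1   94.3] rot [-3.140e+00  2.000e-03 -3.004e+00] | shift mm [-18.5  -0.7  34.3]
```

View pics/s5.png

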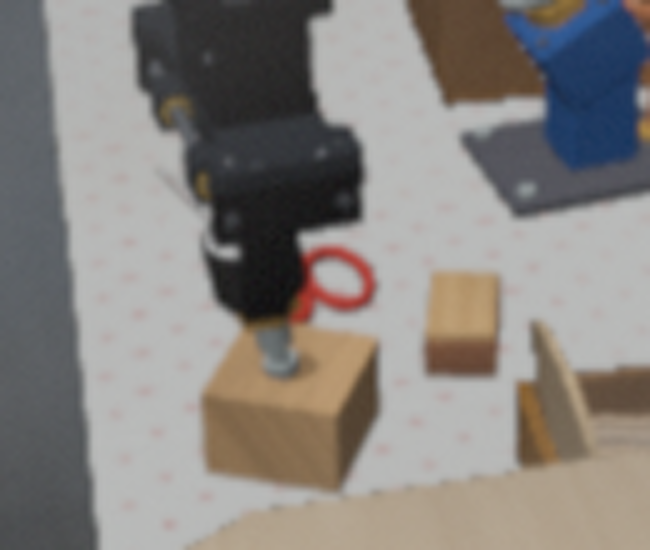

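```bash
python3 -m pendant '[[[0.3,0.004,0,0.0015,0],[0.3,0.008,0,0.0025,0],[0.3,0.012,0,0.004,0],[0.3,0.0165,0,0.006,0],[0.3,0.0165,0,0.006,0],[0.3,0.0165,0,0.006,0],[0.3,0.0165,0,0.006,0],[0.3,0.0165,0,0.006,0]]]'; python3 - <<'E'
from h import *
go([443.3,-210.2,60]); print(env.state()["ft_force"])
im,P,K,M=cam("side"); cv2.imwrite("pics/s6.png",im); np.savez("s6.npz",im=im,P=P,K=K,M=M)
im,P,K,M=cam("wrist"); cv2.imwrite("pics/w6.png",im); np.savez("w6.npz",im=im,P=P,K=K,M=M)
T=env.state()["eef_pos"]; g=T+[0,0,19]
q=P[np.isfinite(P[...,0])&(np.linalg.norm(P-g,axis=-1)<38)&(P[...,2]>g[2])]
hs=cv2.cvtColor(im,cv2.COLOR_BGR2GRAY)[np.isfinite(P[...,0])&(np.linalg.norm(P-g,axis=-1)<38)&(P[...,2]>g[2])]
q=q[hs>130]; c=q.mean(0); n=np.linalg.svd(q-c)[2][2]; n*=np.sign(n[2]); print(len(q),c-g,n,np.degrees(np.arccos(n[2])),np.degrees(np.arctan2(n[1],n[0])))
E
```

```text
t: 10.0
eef_pos: [408.1, -213.9, 87.9]
tcp_rot: [-3.142, 0.0, -3.003]
ft_force: [4.2, -2.3, -2.7]
opening: 0.499
t 10.0 tcp [ 408.1 -213.9   87.9] rot [-3.142  0.    -3.003] | shift mm [-35.4  -1.2  27.9]
[ 4.18796141 -2.29096066 -2.65495819]
4023 [-2.47819134 -1.13484333 13.44002615] [-0.35381551 -0.04997493  0.93397917] 20.936156284438493 -171.96039825169274
```

View pics/w6.png

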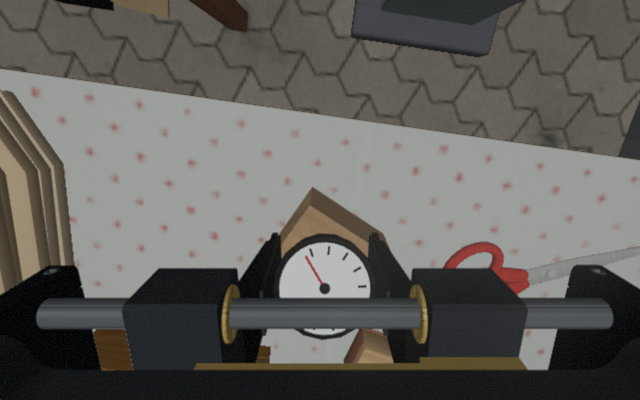

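```bash
cat >> h.py <<'E'
def tilt():
    im,P,K,M=cam("wrist"); g=M[:3,3]*0+env.state()["eef_pos"]+[0,0,19]
    m=np.isfinite(P[...,0])&(np.linalg.norm(P-g,axis=-1)<38)&(P[...,2]>g[2])&(im.min(-1)>130)
    q=P[m]
    for _ in range(4):
        c=q.mean(0); n=np.linalg.svd(q-c)[2][2]; n*=np.sign(n[2]); r=np.abs((q-c)@n); q=q[r<max(2*np.median(r),.5)]
    print(len(q),"normal",n.round(3),"tilt",np.degrees(np.arccos(n[2])).round(1),"az",np.degrees(np.arctan2(n[1],n[0])).round(1),"plane dist from g",((c-g)@n).round(1),"rms",r.std().round(2))
    return im,P,K,M
E
python3 -m pendant '[[[0.3,0.003,0,0.001,0],[0.3,0.006,0,0.0025,0],[0.3,0.009,0,0.004,0],[0.3,0.0105,0,0.005,0],[0.3,0.0105,0,0.005,0],[0.3,0.0105,0,0.005,0],[0.3,0.0105,0,0.005,0],[0.3,0.0105,0,0.005,0]]]'; python3 - <<'E'
from h import *
go([443.3,-210.2,60]); tilt()
E
```

```text
t: 10.9
eef_pos: [397.4, -215.2, 82.9]
tcp_rot: [3.141, -0.0, -3.003]
ft_force: [1.8, -0.5, -0.5]
opening: 0.498
t 10.9 tcp [ 397.4 -215.2   82.9] rot [ 3.141 -0.    -3.003] | shift mm [-46.1  -1.4  22.9]
2552 normal [-0.479 -0.068  0.875] tilt 29.0 az -171.9 plane dist from g 11.7 rms 0.18
```

```bash
python3 -m pendant '[[[0.3,0,0,-0.015,0],[0.3,0,0,-0.04,0],[0.3,-0.02,0.022,-0.07,0],[0.3,-0.045,0.052,-0.10,0],[0.3,-0.07,0.082,-0.13,0],[0.3,-0.095,0.112,-0.15,0],[0.3,-0.12,0.14,-0.167,0],[0.3,-0.12,0.14,-0.167,0]]]';python3 - <<'E'
from h import *
go([546.6,20,250])
E
```

```text
t: 11.75
eef_pos: [498.7, -57.3, 251.7]
tcp_rot: [-3.141, 0.002, -3.0]
ft_force: [-0.5, -0.2, -2.7]
opening: 0.501
t 11.75 tcp [498.7 -57.3 251.7] rot [-3.141e+00  2.000e-03 -3.000e+00] | shift mm [-58.4  69.8   1.8]
```

```bash
python3 -m pendant '[[[0.3,-0.012,0.014,0,0],[0.3,-0.03,0.036,0,0],[0.3,-0.046,0.056,0,0],[0.3,-0.058,0.070,0,0],[0.3,-0.058,0.070,0,0],[0.3,-0.058,0.070,0,0],[0.3,-0.058,0.070,0,0],[0.3,-0.058,0.070,0,0]]]';python3 - <<'E'
from h import *
go([546.6,20,250]); im,P,K,M=tilt(); np.savez("w7.npz",im=im,P=P,K=K,M=M)
im2,P2,K2,M2=cam("side"); np.savez("s7.npz",im=im2,P=P2,K=K2,M=M2)
g=env.state()["eef_pos"]+[0,0,19]
# dial centre in wrist view
m=((im.min(-1)>110)&np.isfinite(P[...,0])&(np.linalg.norm(P-g,axis=-1)<42)).astype(np.uint8)
cs,_=cv2.findContours(m,cv2.RETR_EXTERNAL,cv2.CHAIN_APPROX_NONE); pts=np.vstack([c for c in cs if len(c)>20]); e=cv2.fitEllipse(cv2.convexHull(pts)); print(e)
q=P[m>0]; c=q.mean(0); n=np.linalg.svd(q-c)[2][2]; n*=np.sign(n[2])
d=M[:3,:3]@np.linalg.inv(K)@[*e[0],1]; o=M[:3,3]; C=o+d*((c-o)@n)/(d@n); print("dial centre - g",(C-g).round(1),"in tool",(C-g)@R.from_euler("xyz",env.state()["tcp_rot"]).as_matrix())
c1=cv2.resize(im[200:360,220:430],None,fx=3,fy=3); c2=cv2.resize(im2[130:260,260:400],None,fx=5,fy=5,interpolation=cv2.INTER_CUBIC)
cv2.imwrite("pics/w7.png",c1); cv2.imwrite("pics/s7.png",c2)
E
```

```text
t: 12.55
eef_pos: [544.5, 16.4, 250.0]
tcp_rot: [3.142, -0.0, -3.004]
ft_force: [-0.4, -0.2, -0.9]
opening: 0.499
t 12.55 tcp [544.5  16.4 250. ] rot [ 3.142 -0.    -3.004] | shift mm [-2.6  3.3 -0. ]
2316 normal [-0.462 -0.064  0.885] tilt 27.8 az -172.1 plane dist from g 11.8 rms 0.18
((324.2677917480469, 290.07891845703125), (90.67869567871094, 93.67581939697266), 176.73741149902344)
dial centre - g [ 3.5 -0.4 15.2] in tool [ -3.40875799  -0.86978032 -15.19750992]
```

View pics/s7.png

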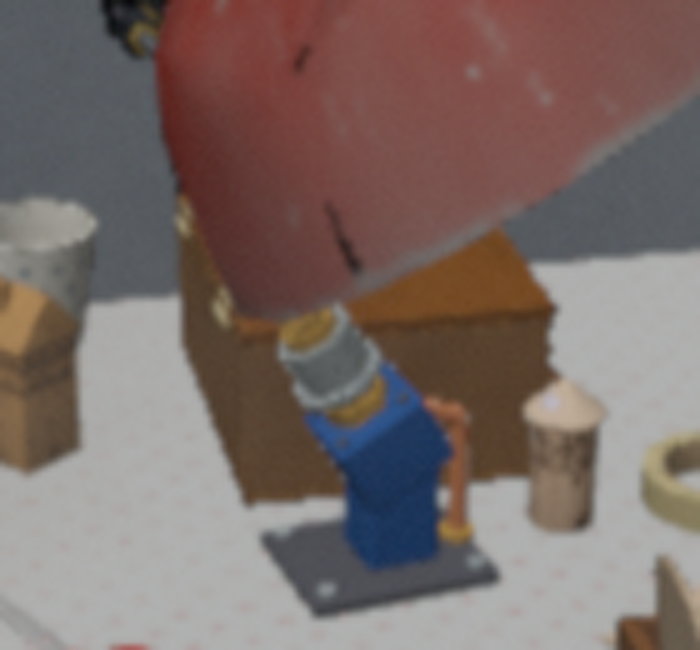

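```bash
cat >> h.py <<'E'
def go2(p,k=5):
    S=[]
    for _ in range(k): S.append(env.state()); env.read_camera("wrist")
    m=np.mean([s["eef_pos"] for s in S],0); f=np.mean([s["ft_force"] for s in S],0)
    A=R.from_euler("xyz",S[0]["tcp_rot"]).as_matrix()
    print("t",round(S[-1]["t"],2),"mean tcp",m.round(1),"F",f.round(1),"open",S[-1]["opening"].round(3),"| shift",((np.array(p)-m)@A).round(1))
E
python3 -c "
from h import *
go2([552.3,21.9,224.9]); tilt()"
```

```text
Traceback (most recent call last):
  File "h.py", line 34, in go2
    print("t",round(S[-1]["t"],2),"mean tcp",m.round(1),"F",f.round(1),"open",S[-1]["opening"].round(3),"| shift",((np.array(p)-m)@A).round(1))
                                                                              ^^^^^^^^^^^^^^^^^^^^^^
AttributeError: 'float' object has no attribute 'round'
```

```bash
sed -i 's/S\[-1\]\["opening"\].round(3)/round(S[-1]["opening"],3)/' h.py
python3 -c "
from h import *
go2([552.3,21.9,224.9]); tilt()"
```

```text
t 13.1 mean tcp [544.9  17.1 250. ] F [ 0.2  0.  -1.8] open 0.498 | shift [-8.   3.7 25.1]
2492 normal [-0.464 -0.067  0.883] tilt 27.9 az -171.7 plane dist from g 11.8 rms 0.18
```

```bash
python3 -m pendant '[[[0.3,-0.002,0.001,0.006,0],[0.3,-0.004,0.002,0.012,0],[0.3,-0.006,0.003,0.018,0],[0.3,-0.008,0.0037,0.025,0],[0.3,-0.008,0.0037,0.025,0],[0.3,-0.008,0.0037,0.025,0],[0.3,-0.008,0.0037,0.025,0],[0.3,-0.008,0.0037,0.025,0]]]';python3 - <<'E'
from h import *
go2([552.3,21.9,224.9])
im,P,K,M=tilt(); cv2.imwrite("pics/w8.png",im)
im,P,K,M=cam("top"); cv2.imwrite("pics/t8.png",im)
E
```

```text
t: 14.0
eef_pos: [552.4, 21.9, 225.3]
tcp_rot: [-3.142, 0.0, -3.003]
ft_force: [0.5, 0.2, -1.6]
opening: 0.499
t 14.2 mean tcp [552.4  21.9 225.2] F [ 0.2  0.  -1.9] open 0.5 | shift [ 0.1 -0.   0.3]
2434 normal [-0.466 -0.065  0.882] tilt 28.1 az -172.0 plane dist from g 11.9 rms 0.18
```

View pics/w8.png

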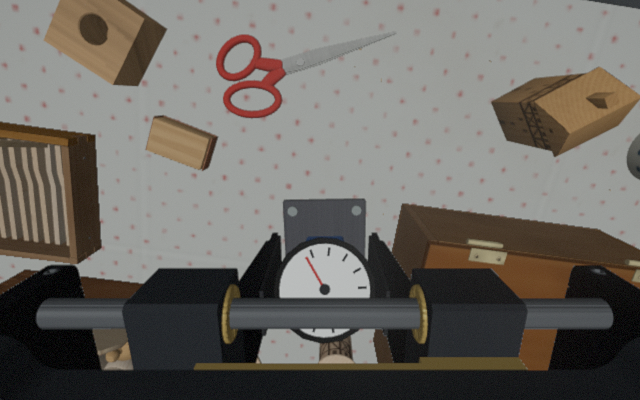

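```bash
python3 -m pendant '[[[0.3,-0.002,0,0.0035,0],[0.3,-0.004,0,0.007,0],[0.3,-0.006,0,0.0104,0],[0.3,-0.0075,0,0.013,0],[0.3,-0.0088,0,0.0152,0],[0.3,-0.010,0,0.0173,0],[0.3,-0.011,0,0.019,0],[0.3,-0.011,0,0.019,0]]]';python3 - <<'E'
from h import *
go2([563.3,23.5,206.2],3)
im,P,K,M=tilt()
E
```

```text
t: 15.15
eef_pos: [563.3, 23.5, 205.8]
tcp_rot: [3.141, -0.0, -3.003]
ft_force: [-0.0, -0.1, -2.0]
opening: 0.498
t 15.25 mean tcp [563.2  23.5 205.9] F [-0.   0.1 -2.3] open 0.498 | shift [-0.1  0.  -0.3]
2378 normal [-0.462 -0.063  0.884] tilt 27.8 az -172.2 plane dist from g 11.8 rms 0.17
```

```bash
python3 -m pendant '[[[0.3,-0.001,0,0.0017,0],[0.3,-0.002,0,0.0035,0],[0.3,-0.003,0,0.0052,0],[0.3,-0.004,0,0.007,0],[0.3,-0.005,0,0.0087,0],[0.3,-0.006,0,0.0104,0],[0.3,-0.007,0,0.0121,0],[0.3,-0.007,0,0.0121,0]]]';python3 - <<'E'
from h import *
go2([570.3,24.5,193.9],3)
im,P,K,M=tilt()
E
```

```text
t: 16.15
eef_pos: [570.3, 24.4, 193.7]
tcp_rot: [3.141, 0.0, -3.003]
ft_force: [0.3, -0.5, -2.8]
opening: 0.502
t 16.25 mean tcp [570.3  24.4 193.7] F [-0.5 -0.1 -2.5] open 0.497 | shift [-0.   0.  -0.2]
2374 normal [-0.463 -0.062  0.884] tilt 27.9 az -172.3 plane dist from g 11.8 rms 0.17
```

```bash
python3 -m pendant '[[[0.3,-0.001,0,0.0017,0],[0.3,-0.002,0,0.0035,0],[0.3,-0.0025,0,0.0043,0],[0.3,-0.003,0,0.0052,0],[0.3,-0.0035,0,0.0061,0],[0.3,-0.004,0,0.007,0],[0.3,-0.0045,0,0.0078,0],[0.3,-0.0045,0,0.0078,0]]]';python3 - <<'E'
from h import *
go2([574.8,25.1,186.1],3)
im,P,K,M=tilt()
E
```

```text
t: 17.15
eef_pos: [574.4, 25.0, 186.1]
tcp_rot: [3.142, -0.0, -3.003]
ft_force: [-4.5, -0.7, 2.9]
opening: 0.498
t 17.25 mean tcp [574.5  25.  186.1] F [-4.6 -1.3  3.1] open 0.5 | shift [-0.4  0.1  0. ]
2507 normal [-0.46  -0.065  0.886] tilt 27.7 az -171.9 plane dist from g 11.8 rms 0.18
```

```bash
python3 -m pendant '[[[0.7,0,0,0,0],[0.7,0,0,0,0],[0.7,0,0,0,0],[0.7,-0.003,0,0,0],[0.7,-0.007,0,0,0],[0.7,-0.0115,0,0,0],[0.7,-0.0115,0,0,0],[0.7,-0.0115,0,0,0]]]';python3 - <<'E'
from h import *
go2([586,26.5,186.1],3)
im,P,K,M=tilt(); g=env.state()["eef_pos"]+[0,0,19]
m=((im.min(-1)>110)&np.isfinite(P[...,0])&(np.linalg.norm(P-g,axis=-1)<42)).astype(np.uint8)
cs,_=cv2.findContours(m,cv2.RETR_EXTERNAL,cv2.CHAIN_APPROX_NONE); pts=np.vstack([c for c in cs if len(c)>20]); e=cv2.fitEllipse(cv2.convexHull(pts)); print(e)
q=P[m>0]; c=q.mean(0); n=np.linalg.svd(q-c)[2][2]; n*=np.sign(n[2])
d=M[:3,:3]@np.linalg.inv(K)@[*e[0],1]; o=M[:3,3]; C=o+d*((c-o)@n)/(d@n); a=np.array([-.495,-.07,.866]); rel=C-[603,28,170]
print("dial centre",C.round(1),"gg-g",(C-17*n-g).round(1),"axial",rel@a,"perp",(rel-(rel@a)*a).round(1))
cv2.imwrite("pics/w9.png",im)
E
```

```text
t: 18.15
eef_pos: [586.1, 26.7, 186.0]
tcp_rot: [3.141, -0.0, -3.003]
ft_force: [0.5, 0.5, -0.4]
opening: 0.698
t 18.25 mean tcp [586.   26.7 186. ] F [ 0.1 -0.1 -0.2] open 0.702 | shift [ 0.  -0.2 -0.1]
2928 normal [-0.617 -0.095  0.781] tilt 38.6 az -171.2 plane dist from g 19.2 rms 0.16
((322.28363037109375, 234.77442932128906), (87.71309661865234, 90.63579559326172), 88.08892822265625)
dial centre [566.   22.2 213.3] gg-g [-9.4 -2.6 -5.1] axial 56.209061920224414 perp [-9.2 -1.8 -5.4]
```

View pics/w9.png

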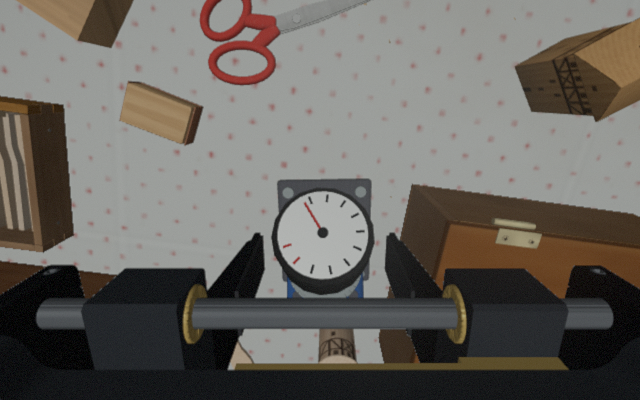

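```bash
python3 -m pendant '[[[0.7,0.005,-0.001,0.002,0],[0.7,0.0097,-0.001,0.005,0],[0.7,0.0097,-0.001,0.005,0],[0.3,0.0097,-0.001,0.005,0],[0.3,0.0097,-0.001,0.005,0],[0.3,0.0097,-0.001,0.005,0],[0.3,0.0097,-0.001,0.005,0],[0.3,0.0097,-0.001,0.005,0]]]';python3 - <<'E'
from h import *
go2([583.7,25.3,184.8],3)
E
```

```text
t: 19.15
eef_pos: [576.6, 24.4, 181.1]
tcp_rot: [3.141, 0.0, -3.003]
ft_force: [0.6, 1.4, -0.3]
opening: 0.5
t 19.25 mean tcp [576.6  24.4 181.1] F [0.7 1.1 0.1] open 0.502 | shift [-7.2 -0.1 -3.7]
```

```bash
python3 -m pendant '[[[0.3,-0.0015,0,-0.001,0],[0.3,-0.003,0,-0.002,0],[0.3,-0.0045,0,-0.003,0],[0.3,-0.006,0,-0.0035,0],[0.3,-0.0072,0,-0.0037,0],[0.3,-0.0072,0,-0.0037,0],[0.3,-0.0072,0,-0.0037,0],[0.3,-0.0072,0,-0.0037,0]]]';python3 - <<'E'
from h import *
go2([587.6,25.9,177.9],3); tilt()
E
```

```text
t: 20.1
eef_pos: [582.0, 25.6, 184.2]
tcp_rot: [3.14, -0.005, -3.003]
ft_force: [-8.1, 1.3, -0.8]
opening: 0.498
t 20.2 mean tcp [582.   25.6 184.2] F [-7.8  2.2 -0.6] open 0.499 | shift [-5.6 -0.4  6.3]
3725 normal [-0.558 -0.084  0.825] tilt 34.4 az -171.4 plane dist from g 17.9 rms 0.17
```

```bash
python3 -m pendant '[[[0.3,-0.0013,0,-0.0008,0],[0.3,-0.0026,0,-0.0015,0],[0.3,-0.0036,0,0.0002,0],[0.3,-0.0046,0,0.002,0],[0.3,-0.0056,0,0.0037,0],[0.3,-0.0066,0,0.0054,0],[0.3,-0.0066,0,0.0054,0],[0.3,-0.0066,0,0.0054,0]]]';python3 - <<'E'
from h import *
go2([587.6,25.9,177.9],3); im,P,K,M=tilt(); np.savez("w10.npz",im=im,P=P,K=K,M=M)
E
```

```text
t: 21.1
eef_pos: [588.8, 26.3, 178.9]
tcp_rot: [3.141, -0.004, -3.003]
ft_force: [-6.5, 1.1, -1.1]
opening: 0.498
t 21.2 mean tcp [588.8  26.3 178.9] F [-6.6  0.9 -1.4] open 0.499 | shift [ 1.3 -0.2  1. ]
3847 normal [-0.527 -0.078  0.847] tilt 32.2 az -171.5 plane dist from g 18.4 rms 0.18
```

```bash
python3 -m pendant '[[[0.3,-0.0002,0,0.0005,0],[0.3,-0.0004,0,0.001,0],[0.3,-0.0006,0,0.0015,0],[0.3,-0.0008,0,0.002,0],[0.3,-0.0008,0,0.0025,0],[0.3,-0.0008,0,0.0025,0],[0.3,-0.0008,0,0.0025,0],[0.3,-0.0008,0,0.0025,0]]]';python3 - <<'E'
from h import *
go2([587.6,25.9,177.9],3); im,P,K,M=tilt(); np.savez("w11.npz",im=im,P=P,K=K,M=M)
E
```

```text
t: 22.1
eef_pos: [589.6, 26.4, 178.0]
tcp_rot: [3.141, -0.003, -3.003]
ft_force: [-12.5, 0.3, 13.5]
opening: 0.503
t 22.2 mean tcp [589.6  26.4 178. ] F [-12.5   0.5  13.5] open 0.499 | shift [ 2.1 -0.3  0.1]
3614 normal [-0.524 -0.08   0.848] tilt 32.0 az -171.3 plane dist from g 18.6 rms 0.16
```

```bash
python3 -m pendant '[[[0.3,0.0004,0,-0.001,0],[1,0.0004,0,-0.0015,0],[1,0.0004,0,-0.0015,0],[1,0.0004,0,-0.0015,0],[1,0.0004,0,-0.0015,0],[1,0.0004,0,-0.0015,0],[1,0.0004,0,-0.0015,0],[1,0.0004,0,-0.0015,0]]]';python3 -m pendant '[[[1,0,0,-0.01,0],[1,0,0,-0.04,0],[1,0,0,-0.08,0],[1,0,0,-0.12,0],[1,0,0,-0.15,0],[1,0,0,-0.15,0],[1,0,0,-0.15,0],[1,0,0,-0.15,0]]]'; python3 - <<'E'
from h import *
go2([587,26,330],3)
im,P,K,M=cam("wrist"); np.savez("w12.npz",im=im,P=P,K=K,M=M)
cv2.imwrite("pics/w12.png",cv2.resize(im[120:300,230:430],None,fx=3.5,fy=3.3,interpolation=cv2.INTER_CUBIC))
L=np.array([-.495,-.07,.866]); c0=np.array([603,28,170])
near=np.isfinite(P[...,0])&(np.linalg.norm(P-c0,axis=-1)<75)
Q=P[near]; ax=(Q-c0)@L; rad=np.linalg.norm((Q-c0)-ax[:,None]*L,axis=1)
s=ax[(rad>18.5)&(rad<21)&(ax<8)&(ax>-25)]; print("sleeve",len(s),np.percentile(s,[50,75,90,95]).round(1) if len(s) else 0)
s=ax[(rad>23.5)&(rad<26)&(ax>-45)&(ax<-20)]; print("collar",len(s),np.percentile(s,[50,75,90,95]).round(1) if len(s) else 0)
q=P[near&(im.min(-1)>110)&(P[...,2]>195)]; c=q.mean(0); n=np.linalg.svd(q-c)[2][2]; n*=np.sign(n[2])
print("dial",len(q),c.round(1),"n",n.round(3),"angle to axis",np.degrees(np.arccos(n@L/np.linalg.norm(L))),"tip axial",(c-86*n-c0)@L,"perp",((c-86*n-c0)-((c-86*n-c0)@L)*L).round(1))
E
```

```text
t: 23.1
eef_pos: [590.7, 26.3, 178.4]
tcp_rot: [3.142, 0.0, -3.003]
ft_force: [0.8, -0.9, -0.6]
opening: 0.986
t: 23.9
eef_pos: [590.2, 26.3, 327.5]
tcp_rot: [3.141, -0.002, -3.003]
ft_force: [-0.2, 0.4, 0.2]
opening: 1.001
t 24.0 mean tcp [590.2  26.3 327.4] F [-0.   0.2  0.1] open 0.999 | shift [ 3.2  0.2 -2.6]
sleeve 142 [-2.1 -1.5 -1.  -0.8]
collar 198 [-33.1 -32.4 -31.9 -31.7]
dial 1613 [571.8  22.9 209.3] n [-0.585 -0.091  0.806] angle to axis 6.331638240478839 tip axial -35.642839763017655 perp [1.5 0.2 0.8]
```

View pics/w12.png

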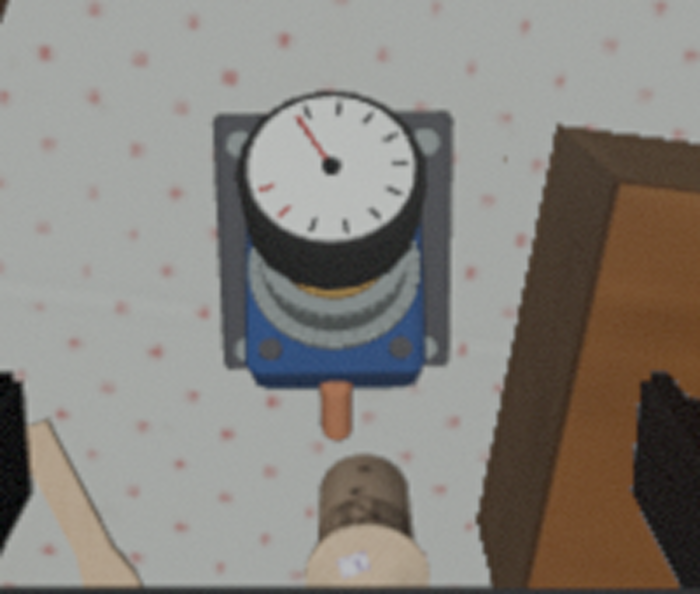

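```bash
python3 -c "
from h import *
print(env.job_done(), env.state()['t'])"
```

```text
the job is handed in; nothing more can be done
the job is handed in; nothing more can be done
```

The gauge is locked in the coupler, the gripper is clear above it, and I handed the job in at about 24 s of the 58 s. No verdict is reported.

**What I did:**
- **Sleeve:** I gripped it with the tool vertical and pulled it back about 12 mm along the axis. When I let go it stayed 7 mm back, measured by comparing the range readings before and after.
- **Tilting the gauge:** The tool cannot tilt, so I levered the gauge over in the grip against the rim of the holder's hole, to about 28°.
- **First insertion:** I put the plug about 30 mm into the bore. I then let go and took hold of the drum again at its centre, because it had slipped about 11 mm in the grip during the levering.
- **Locking:** I pushed the plug home and the push ended against a firm stop at about 18 N. Then I let go and backed off.

**Last checks (wrist camera):**

| Check | Measured | Required |
|---|---|---|
| Sleeve front, relative to mouth | −2.1 mm (−2.0 before the pull) | back within 2 mm of its forward end |
| Collar face, relative to mouth | −33.1 mm (−33.1 before the pull) | no separate limit |
| Plug tip depth in the bore | about 35.6 mm | at least 34 mm |
| Gauge angle to the coupler axis | about 6° | below 11° |

- **Disagreement:** The depth is slightly under the stated locked range of 36 to 38 mm, but within the measuring error. The 6° lean is play in the bore.
- **Side camera:** The red lamp blocked its view of the coupler, so I had no second view to confirm the fit.
- **Bystanders:** I touched none of them that I know of, but I did not measure their positions again at the end.

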